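# Tighten the slicing disc's nut with a click wrench

## Task

The slicing disc has been refitted on the vegetable slicer, but its square nut is not yet tight. Set the click wrench's socket fully down on the nut, turn the wrench clockwise (seen from above) by its grip until you feel it break over with a click, and stop at once: swinging the handle on past the click overtightens the nut. Then lift the wrench off, lay it back in the steel tray, flat and socket down, and disturb nothing else on the worktop.

Things in the scene. Friction and masses are not known exactly. Their poses are not given: they have to be found in the camera images.
- nut_seat (a point): Centre of the nut's flange top (49 mm wide), on the shaft, 128 mm above the worktop, where the seated wrench's underside rests. Above it a square 13 mm high, 28 mm across flats, 39.6 over corners, then a domed cap with its top 25 mm above this point. z up; x points to a corner of the square and turns with the nut. 33 mm below: a slicing disc 190 mm wide; 24 mm below: its bowl's rim, 228 mm wide.
- nut_corner (a point): A corner of the nut's square at half height, 19.8 mm from the shaft axis along the nut's x. The nut tightens clockwise from above, drags at about 0.5 N m all along (locking nut) until it runs against a rubber seal; then the torque climbs at 8 N m per rad. It turns 0.6 to 1.05 rad until tight; where that is differs every time and cannot be seen. It stays where it is left.
- wrench_grip (a point): Point in the click wrench's rubber grip, 115 mm from the socket axis, 17 mm above the flat underside. x along the handle away from the socket, z up. The grip is a flat-sided bar 30 mm wide, 34 high, 88 to 212 mm from the socket axis; a 21 mm tube joins it to the head. Wrench 219 mm from socket axis to end, about 0.4 kg, centre of mass 95 mm from the socket axis; it lies flat on socket and grip.
- wrench_socket (a point): Centre of the socket's mouth at the underside of the round head (54 mm wide, 39 high with its strap): square hole 30.2 mm across flats, 27 deep, open downwards, its mouth flared by 2.5 mm each side. z up; x points to a corner of the square and, at rest, along the handle to the grip. It fits the nut when this x and the nut's x differ by a multiple of 90 degrees, about 4.5 degrees of play each way.
- wrench_pivot (a point): Screw on top of the wrench's head, 41 mm above the underside on the socket axis: handle and head are hinged here. Rigid until the clockwise torque on the handle reaches 1.5 N m (13 N at the grip point); then the handle breaks over: it swings clockwise past the head, torque falling to half within 6 degrees, to a hard stop at 9.5. Released, it springs back straight. It never breaks anticlockwise.
- tray: Low stainless tray, 310 mm along its x and 200 mm along its y, with a rim 10 mm high; the origin is under its centre, its floor is 2 mm above the worktop. It does not move. The wrench lies in it at the start.
- slicer: Vegetable slicer, feed head taken off: white base 230 x 250 mm (x, y) with an aluminium bowl on top, 104 mm high; it stands firm. Origin under the shaft axis, x to its back, where two hinge lugs stand 111 mm high; a chute leaves it on its -y side above a blue box.
- gn_blue: Blue open food box, 134 x 179 x 63 mm, under the slicer's chute; a bystander, origin at its underside.
- bowl_tomato: White bowl of small tomatoes, 116 mm wide, 64 mm high; a bystander, origin at its underside.
- scraper: Dough scraper, 88 x 152 x 22 mm, lying flat; a bystander, origin at its underside.
- onion_0: Onion, 85 mm wide, 87 mm high; a bystander, origin at its underside.
- sauce_cup_0: Small steel sauce cup, 55 mm wide, 32 mm high; a bystander, origin at its underside.

How it is judged (in metres and radians):
On the way, in this order (a step that is already met when the one before it is completed fails the run):
1. the wrench's socket is fully down on the nut (mouth within 7 mm of the flange's centre) (distance between wrench_socket and nut_seat below 0.007 m and angle between the z axis of wrench_socket and the z axis of nut_seat, either way round below 0.2 rad), for 0.1 s.
2. with the socket on the nut, the wrench breaks over (handle at least 1.7 degrees past the head) (distance between wrench_socket and nut_seat below 0.01 m and angle between the x axis of wrench_grip and the x axis of wrench_socket, either way round above 0.03 rad), for 0.05 s.
At the end, for the whole second after the job is handed in: The nut stays turned (a corner at least 8 mm from where it began). The wrench lies flat (within 6 degrees), socket down, in the tray: socket centre and grip point inside 300 x 180 mm about its centre, mouth under 6 mm and grip point under 24 mm above the worktop (distance of nut_corner from where it was at the start of the episode above 0.008 m and x of wrench_socket in the frame of tray between -0.15 and 0.15 m and x of wrench_grip in the frame of tray between -0.15 and 0.15 m and y of wrench_socket in the frame of tray between -0.09 and 0.09 m and y of wrench_grip in the frame of tray between -0.09 and 0.09 m and height (world z) of wrench_socket below 0.006 m and height (world z) of wrench_grip below 0.024 m and angle between wrench_grip's own z axis and vertical below 0.1 rad); the robot touches nothing.
It fails at once if the handle is swung on past the click, more than 8.3 degrees past the head (angle between the x axis of wrench_grip and the x axis of wrench_socket, either way round above 0.145 rad).
It fails at once if a bystander is moved by more than 20 mm (distance of any of gn_blue, bowl_tomato, scraper, onion_0, sauce_cup_0 from where it was at the start of the episode above 0.02 m).
It also fails if it takes over 67 s, if anything falls off the work surface, if the arm or the gripper's body presses on something with over 40 N, if the wrist force passes 120 N, or if a joint passes its speed limit or range.

## Robot

A 6-joint arm with a two-finger parallel gripper is mounted at the origin on a cart in front of the work surface, level with it; the furniture and walls round the work are solid. World frame = base frame: x ahead of the robot, y to its left, z up, the work surface at z = 0. Lengths are in mm, angles in rad, forces in N, time in s.
With the tool pointing down it reaches from about 350 to 875 mm from the base axis. Payload 4.2 kg.
Tool frame: the origin (TCP) lies between the finger pads; the fingertips stand 14 mm ahead of it and the grasp point (between the pads) lies 5 mm behind it; z points along the fingers, y is the line along which they close (so a half turn about z gives the same grasp; the last joint's range is limited). The gripper opens to 85 mm and grips with 20 to 120 N. Pads are 22 mm wide; open, the fingers measure 114 mm over their backs; the gripper's body (76 mm by 85 mm) begins 54 mm behind the grasp point. The pads swing forward as they close: fully open they stand 13 mm farther back than shut.
Start: joints at [-0.986, 0.385, 0.008, 0, -1.194, -0.259], TCP at [200.057, -592.095, 245.312] pointing down, gripper open.
Joint ranges: [-3.14, 3.14], [-1.21, 2.06], [-1.07, 1.41], [-3.16, 2.05], [-2.99, -0.16], [-3.1, 3.1]. Speed limits (rad/s): [2.79, 2.79, 3.14, 3.14, 3.14, 3.14].

## Interface

Orientations are given as a unit quaternion [x, y, z, w].
In Python, from bench import * gives the robot as it stands.
- The arm moves only by the tool carry_out, never from a script. Its argument "motion" is a list of rows, each a list of 7 numbers: the turn, a rotation vector about the tool's x, y, z in rad, then the shift along the tool's x, y, z in mm, then the opening, from -1 (shut) to 1 (fully open), so that 0 is half open. A call has 1 to 5 rows; each row is the pose to reach, as a shift and turn from the pose commanded when the call began, along the tool's axes at that moment; what a row does not reach only later rows make up. A row lasts 1/8 s, in which the tool goes at most 62.5 mm and 10.7 degrees, less where a joint would pass 70% of its speed; a pose out of reach is approached as far as the arm can. A call with a gripper value outside its range is refused whole. The fingers move at their own pace and stop on an object; the grip force is fixed at half the most. Time passes only in rows, so rows that repeat a pose let the fingers close. It gives the time, the measured TCP pose, the force, the opening and the grip force at its end, in the units of the state.
- read_state(): the state, without advancing time (a new reading comes with each control period).
- get_image(name): name is "scene" or "side" or "wrist"; returns a dict with "color" (400x640x3 uint8, blue, green, red), "mtx" (3x3 intrinsics, pixels), "position" and "orientation" of the camera in the world. Camera axes: x right, y down, z forward; pixel columns grow to the right and rows downward; lengths in mm; the calibration is good to about 2 mm. A picture is of the moment at which its call begins. There is no depth.
- job_done(): hands the job in; it is judged then, once.
The state is a dict: "clock": time; "joints": joint angles; "joint_vel": joint speeds; "joint_efforts": joint torques, N m; "position": TCP position; "ee_rot": TCP orientation; "contact_force": force on the tool from outside, world axes, zero at the start; "wrist_torque": the same for the moment, N m; "gripper_width": finger opening in mm; "grasp_force": force on a finger pad.
Only numpy, scipy, OpenCV 4.12 (cv2) and the standard library are available. Lean on these libraries where they do the work, as an engineer would, in place of code of your own. Each camera call takes 0.05 s, during which the arm holds its last target. There are 200 camera calls.

## Working session

There is one attempt and no reset: what is moved stays moved. The work goes in short steps, Python scripts to look and compute and a tool call to move; the robot and the scene stay as the last step left them, time stands still between calls to the robot, and variables do not carry over. Pictures are saved under pics/ and viewed, at most 10 in all, crops included, and the job is handed in when it is done.

Besides the shell and the picture viewer there is one more tool, called after "Call:" by a JSON object that holds its "op" and its "data", one argument or row to a line. carry_out: Moves the arm, as the interface text tells. Its arguments: {"type":"object","properties":{"motion":{"type":"array"}},"required":["motion"]}

```bash
ls; mkdir -p pics; cat > h.py <<'E'
from bench import *
import numpy as np, cv2
from scipy.spatial.transform import Rotation as R
def ray(im,u,v):
    K=im["mtx"]; d=np.linalg.inv(K)@np.array([u,v,1.]); return np.array(im["position"]),R.from_quat(im["orientation"]).as_matrix()@d
def onz(im,u,v,z):
    p,d=ray(im,u,v); return p+d*(z-p[2])/d[2]
def proj(im,P):
    c=R.from_quat(im["orientation"]).as_matrix().T@(np.array(P,float)-np.array(im["position"])); q=np.array(im["mtx"])@c; return q[:2]/q[2]
def tri(l):
    A=np.zeros((3,3));b=np.zeros(3)
    for p,d in l:
        d=d/np.linalg.norm(d);M=np.eye(3)-np.outer(d,d);A+=M;b+=M@p
    return np.linalg.solve(A,b)
E
python3 - <<'E'
from h import *
for n in ["scene","side","wrist"]:
    im=get_image(n); cv2.imwrite(f"pics/{n}0.png",im["color"]); print(n,np.array(im["mtx"]).tolist(),im["position"],im["orientation"])
print(read_state())
E
```

```text
pics
scene [[428.8953550535923, 0.0, 322.601596687592], [0.0, 428.8953550535923, 197.18796726805758], [0.0, 0.0, 1.0]] [-192.22983493  792.55013154  741.71732577] [-0.30612135  0.80745226 -0.47422524  0.17152547]
side [[493.369172295708, 0.0, 320.6839934149278], [0.0, 493.369172295708, 198.04912813205394], [0.0, 0.0, 1.0]] [  290.01945202 -1306.71246919  1063.8859016 ] [ 0.8903208  -0.08768656  0.04021719 -0.44499721]
wrist [[309.96210323676473, 0.0, 315.1902526332582], [0.0, 309.96210323676473, 197.5017762286913], [0.0, 0.0, 1.0]] [ 122.15650052 -617.46025261  372.26839015] [0.57586224 0.80078178 0.13440007 0.09522516]
{'clock': 0.15, 'joints': array([-9.86427305e-01,  3.85360558e-01,  6.95201946e-03, -3.60229922e-04,
       -1.19399103e+00, -2.58574458e-01]), 'joint_vel': array([ 0.0001983 , -0.00255955,  0.00348339,  0.00145923,  0.00012251,
       -0.00046318]), 'joint_efforts': array([-1.60713116e-04, -3.92679513e+01,  1.88580823e+01,  4.18858051e+00,
       -3.41098603e-03, -3.58073720e-06]), 'position': array([ 199.91064258, -591.73164617,  244.48813174]), 'ee_rot': array([-1.62112226e-01,  9.86771988e-01,  7.99965757e-04, -1.75173043e-04]), 'contact_force': array([ 0.30875743, -0.62588109, -0.83876443]), 'wrist_torque': array([-0.01272529,  0.03296668,  0.05231648]), 'grasp_force': 0.0, 'gripper_width': 85.03616637181932}
```

View pics/scene0.png

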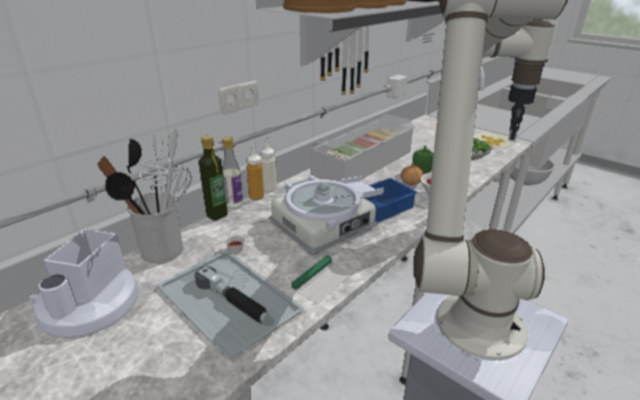

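View pics/side0.png

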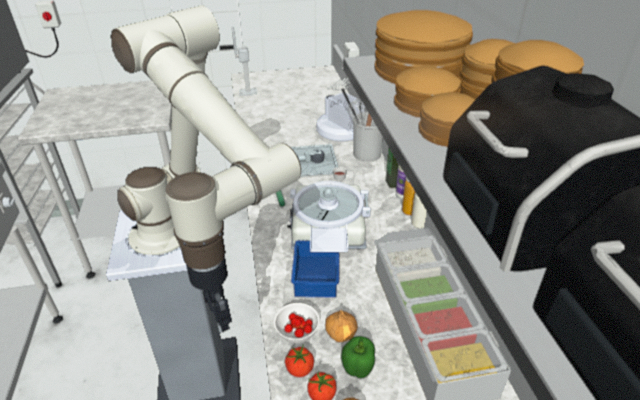

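The scene view shows the tray with corners near (160,290), (231,253), (299,305) and (235,349). The wrench head is near (207,275) and its black grip runs from (228,290) to (267,318). The nut is near (323,190). In the side view the nut is near (330,200), and the wrench is hidden by the arm.

```bash
python3 - <<'E'
from h import *
s=get_image("scene"); d=get_image("side")
for uv in [(160,290),(231,253),(299,305),(235,349)]: print("tray",onz(s,*uv,10).round())
for uv in [(207,275),(202,268)]: print("head",onz(s,*uv,40).round())
for uv in [(230,290),(265,318)]: print("grip",onz(s,*uv,34).round())
print("nut s",onz(s,323,187,153).round(),"d",onz(d,329,196,153).round(), tri([ray(s,323,187),ray(d,329,196)]).round())
c1=cv2.resize(s["color"][230:360,150:310],None,fx=4,fy=4,interpolation=2)[:, :640]
c2=cv2.resize(s["color"][165:240,265:385],None,fx=5,fy=5,interpolation=2)
o=np.zeros((600,800,3),np.uint8); a=cv2.resize(s["color"][230:360,150:310],(400,325)); o[:325,:400]=a
o[:325,400:]=cv2.resize(s["color"][165:230,280:360],(400,325),interpolation=2)
o[325:,:400]=cv2.resize(d["color"][175:230,285:365],(400,275),interpolation=2); o[325:,400:]=cv2.resize(d["color"][130:185,290:370],(400,275),interpolation=2)
cv2.imwrite("pics/c0.png",o)
E
```

```text
tray [643. 437.  10.]
tray [633. 223.  10.]
tray [349. 244.  10.]
tray [358. 429.  10.]
head [571. 343.  40.]
head [604. 335.  40.]
grip [490. 336.  34.]
grip [359. 342.  34.]
nut s [526. -46. 153.] d [ 544. -111.  153.] [552. -78. 129.]
```

View pics/c0.png

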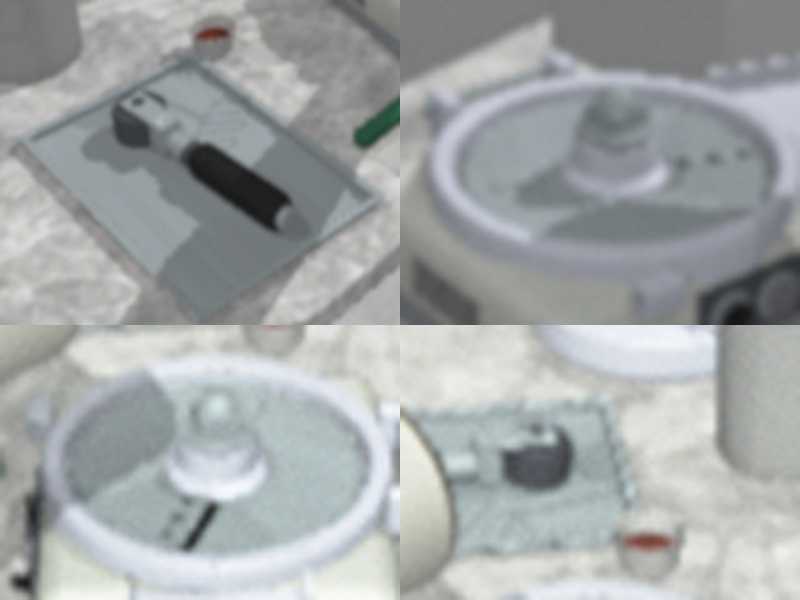

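The crops put the nut cap at about scene (324,184) and side (327.6,191). The wrench is in the tray with its handle pointing roughly towards the robot (-x).

```bash
cat >> h.py <<'E'
def rel(P,yaw=None,st=None):
    """shift in tool axes and yaw turn (about tool z) from present pose to TCP P, tool down with tool x at yaw"""
    st=st or read_state(); T=R.from_quat(st["ee_rot"]); sh=T.inv().apply(np.array(P,float)-st["position"])
    if yaw is None: return sh.round(1)
    c,s=np.cos(yaw),np.sin(yaw); G=R.from_matrix(np.array([[c,s,0],[s,-c,0],[0,0,-1]]))
    return (T.inv()*G).as_rotvec().round(3), sh.round(1)
E
python3 - <<'E'
from h import *
s=get_image("scene"); d=get_image("side"); w=get_image("wrist")
print(R.from_quat(w["orientation"]).as_matrix().round(3))
A=[ray(s,324,184),ray(d,327.6,191)]; P=tri(A); print("nut",P.round(),proj(s,P).round(1),proj(d,P).round(1))
print(onz(s,324,184,153),onz(d,327.6,191,153))
for P in ([540,-80,153],): print(proj(s,P),proj(d,P))
print(rel([470,-100,380],np.pi))
E
```

```text
[[-0.319  0.896  0.308]
 [ 0.948  0.301  0.104]
 [ 0.001  0.325 -0.946]]
nut [547. -74. 145.] [323.9 183.9] [327.5 191.1]
[536.54681604 -61.72610413 153.        ] [545.22319606 -84.16818957 153.        ]
[327.13249421 181.5418551 ] [325.7001356  190.42977333]
(array([ 0.   , -0.   ,  0.326]), array([-413.2,  379.8, -134.8]))
```

Call:
{"op": "carry_out", "data": {
  "motion": [
    [0,0,0.06,-50,38,-8,1],
    [0,0,0.12,-100,76,-16,1],
    [0,0,0.18,-150,114,-24,1],
    [0,0,0.24,-200,152,-32,1],
    [0,0,0.326,-246,190,-36,1]
  ]
}}

```text
clock: 1.02
position: [373.1, -332.2, 282.0]
ee_rot: [0.001, 1.0, -0.0, 0.001]
contact_force: [1.3, -0.3, 0.8]
gripper_width: 85.0
grasp_force: 0.0
```

```bash
python3 - <<'E'
from h import *
print(read_state()["position"],read_state()["joints"],rel([545,-75,280],np.pi))
E
```

```text
[ 373.08342748 -332.20690147  282.04241109] [-4.01771773e-01  1.42370377e-01 -2.31565016e-01  2.23518927e-04
 -1.19522186e+00 -1.17206767e+00] (array([-0.001,  0.001, -0.003]), array([-171.2,  257.7,    2.1]))
```

Call:
{"op": "carry_out", "data": {
  "motion": [
    [0,0,0,-34,52,0,1],
    [0,0,0,-68,104,0,1],
    [0,0,0,-102,154,0,1],
    [0,0,0,-136,206,0,1],
    [0,0,0,-171,257,0,1]
  ]
}}

```text
clock: 1.65
position: [543.9, -74.9, 281.7]
ee_rot: [-0.0, 1.0, 0.0, 0.0]
contact_force: [0.9, -1.2, 0.2]
gripper_width: 85.4
grasp_force: 0.0
```

```bash
python3 - <<'E'
from h import *
w=get_image("wrist"); print(w["position"],read_state()["position"]); cv2.imwrite("pics/w1.png",w["color"])
np.save("w1.npy",w,allow_pickle=True)
print(proj(w,[545,-75,153]))
E
```

```text
[461.55133533 -73.80627071 409.57538422] [547.91170321 -70.36719789 280.96692314]
[313.70369221 192.13398524]
```

View pics/w1.png

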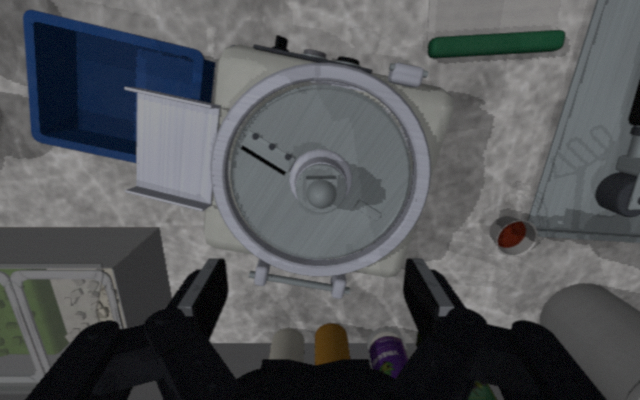

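The wrist view shows the nut cap at about (321,190), with the bowl rim centred near (322,170). The tray is at the right edge and the wrench head at about (620,195). I'll zoom in on the nut to get its corners.

```bash
python3 - <<'E'
from h import *
w=get_image("wrist"); np.save("w1.npy",w,allow_pickle=True); print(w["position"],read_state()["position"])
c=w["color"][140:215,275:375]; c=cv2.resize(c,None,fx=8,fy=8,interpolation=cv2.INTER_CUBIC)
g=cv2.createCLAHE(3,(4,4)).apply(cv2.cvtColor(c,cv2.COLOR_BGR2GRAY)); cv2.imwrite("pics/w1c.png",g)
E
```

```text
[465.26266244 -69.75904238 408.61196966] [545.76105552 -72.63341333 280.69707907]
```

View pics/w1c.png

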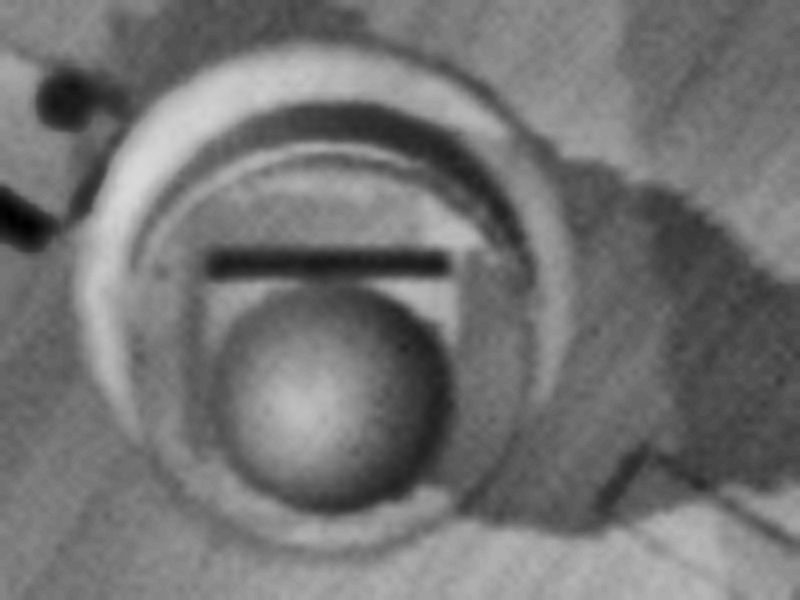

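The nut is clear. Its near face is a dark band from crop (205,265) to (452,265), level in the image. The flange circle is centred near crop (333,348) and the cap near (333,400).

```bash
python3 - <<'E'
from h import *
w=np.load("w1.npy",allow_pickle=True).item()
f=lambda x,y:(275+(x+.5)/8-.5,140+(y+.5)/8-.5)
print("flange",onz(w,*f(333,348),128)); print("cap",onz(w,*f(333,400),143))
print("left",onz(w,*f(205,265),134),"right",onz(w,*f(452,265),134)); print("top edge",onz(w,*f(330,278),141),"bot edge",onz(w,*f(330,250),128))
g=cv2.cvtColor(w["color"],cv2.COLOR_BGR2GRAY).astype(float)
us=np.arange(303,330); vs=np.arange(169,178); c=[]
for u in us:
    p=g[169:178,u]; k=np.clip(np.median(p)-p,0,None); k[k<k.max()*.3]=0; c.append((k*vs).sum()/k.sum())
print(np.round(c,1)); m=np.polyfit(us,c,1); a=onz(w,us[0],np.polyval(m,us[0]),134);b=onz(w,us[-1],np.polyval(m,us[-1]),134)
print("face dir deg",np.degrees(np.arctan2(*(b-a)[[1,0]])))
# bowl rim
d=get_image("wrist"); print(read_state()["position"],d["position"],R.from_quat(d["orientation"]).as_matrix().round(3))
# wrench head / tray view
print(rel([500,340,250],np.pi))
E
```

```text
flange [548.32329469 -68.03583797 128.        ]
cap [549.97187427 -68.10000536 143.        ]
left [536.72960649 -82.71693572 134.        ] right [536.6428105  -54.54303172 134.        ]
top edge [536.35606524 -68.48700452 141.        ] bot edge [536.44913405 -68.43930184 128.        ]
[172.5 172.4 172.4 172.4 172.2 172.2 172.2 172.4 172.4 172.5 172.6 172.6
 172.8 172.7 172.7 172.7 172.4 172.5 173.1 173.3 172.3 172.2 172.1 172.4
 172.5 172.5 172.5]
face dir deg 89.7484518091229
[544.27304478 -74.40494    280.68537003] [463.45920318 -72.04905392 408.55882583] [[-0.004  0.946  0.326]
 [ 1.     0.004  0.002]
 [ 0.001  0.326 -0.946]]
(array([ 0.   , -0.001,  0.004]), array([ 42.6, 414.6,  30.7]))
```

```bash
python3 - <<'E'
from h import *
for i in range(4):
    w=get_image("wrist"); g=cv2.cvtColor(w["color"],cv2.COLOR_BGR2GRAY)
    c=cv2.resize(g[140:215,275:375],None,fx=4,fy=4,interpolation=cv2.INTER_CUBIC); c=cv2.medianBlur(c,5)
    H=cv2.HoughCircles(c,cv2.HOUGH_GRADIENT,1,200,param1=60,param2=15,minRadius=50,maxRadius=66)
    x,y,r=H[0,0]; u,v=275+(x+.5)/4-.5,140+(y+.5)/4-.5
    print(w["position"].round(1),read_state()["position"].round(1),(u,v,r/4),onz(w,u,v,143).round(1))
np.save("w2.npy",w,allow_pickle=True)
g=g.astype(float); print(np.round(g[165:182,305:327:3]).T.astype(int)); print(np.round(g[171:176,294:338]).mean(0).astype(int))
E
```

```text
Traceback (most recent call last):
TypeError: 'NoneType' object is not subscriptable
```

```bash
cat >> h.py <<'E'
def nutface(w):
    g=cv2.GaussianBlur(cv2.cvtColor(w["color"],cv2.COLOR_BGR2GRAY),(0,0),0.6)[155:200,285:350]
    g=cv2.resize(g,None,fx=4,fy=4,interpolation=cv2.INTER_CUBIC)
    for t in range(40,110,5):
        n,l,s,c=cv2.connectedComponentsWithStats((g<t).astype(np.uint8))
        for i in range(1,n):
            if 100<s[i,2]<140 and s[i,3]<30: 
                P=cv2.minAreaRect(np.argwhere(l==i)[:,::-1].astype(np.float32)); return [285+(c[i,0]+.5)/4-.5,155+(c[i,1]+.5)/4-.5],s[i,2]/4,s[i,3]/4,t,P[2]
E
python3 - <<'E'
from h import *
for i in range(4):
    w=get_image("wrist"); o=nutface(w); p=onz(w,*o[0],134.5) if o else None
    print(w["position"].round(1),read_state()["position"].round(1),o,p)
np.save("w2.npy",w,allow_pickle=True)
E
```

```text
[461.3 -74.8 408.9] [542.9 -76.6 281.1] ([np.float64(321.44348659003833), np.float64(178.1264367816092)], np.float64(27.25), np.float64(2.0), 65, 0.0) [536.47765116 -68.79325623 134.5       ]
[460.8 -75.6 409. ] [542.6 -77.3 281.3] ([np.float64(323.530585106383), np.float64(178.52216312056737)], np.float64(27.5), np.float64(2.5), 65, 88.02507019042969) [536.44606432 -67.79274813 134.5       ]
[460.4 -76.1 409.2] [542.5 -77.6 281.4] ([np.float64(323.97227272727275), np.float64(178.6940909090909)], np.float64(27.25), np.float64(2.25), 65, 90.0) [536.45420167 -67.99153911 134.5       ]
[460.3 -76.4 409.3] [542.5 -77.9 281.5] ([np.float64(323.7536496350365), np.float64(178.7139598540146)], np.float64(27.25), np.float64(2.25), 65, 90.0) [536.45085077 -68.55522098 134.5       ]
```

Call:
{"op": "carry_out", "data": {
  "motion": [
    [0,0,0,9,60,4,1],
    [0,0,0,18,120,8,1],
    [0,0,0,27,180,12,1],
    [0,0,0,36,240,16,1],
    [0,0,0,45,300,20,1]
  ]
}}

```text
clock: 2.68
position: [497.8, 223.8, 261.8]
ee_rot: [0.001, 1.0, 0.0, 0.001]
contact_force: [1.2, -0.3, 0.5]
gripper_width: 85.4
grasp_force: 0.0
```

Call:
{"op": "carry_out", "data": {
  "motion": [
    [0,0,0,9,60,0,1],
    [0,0,0,15,100,0,1],
    [0,0,0,18,115,0,1],
    [0,0,0,18,115,0,1],
    [0,0,0,18,115,0,1]
  ]
}}

```text
clock: 3.3
position: [480.5, 336.6, 261.5]
ee_rot: [0.001, 1.0, -0.0, -0.0]
contact_force: [0.8, 1.1, 0.7]
gripper_width: 85.7
grasp_force: 0.0
```

```bash
python3 - <<'E'
from h import *
for i in range(3): w=get_image("wrist")
np.save("w3.npy",w,allow_pickle=True); print(w["position"],read_state()["position"],read_state()["joints"].round(3)); cv2.imwrite("pics/w3.png",w["color"])
g=cv2.cvtColor(w["color"],cv2.COLOR_BGR2GRAY)
n,l,s,c=cv2.connectedComponentsWithStats((g<45).astype(np.uint8))
for i in range(1,n):
    if s[i,4]>300: print(s[i],c[i].round(1),cv2.minAreaRect(np.argwhere(l==i)[:,::-1].astype(np.float32)))
E
```

```text
[398.32088783 337.96935201 389.51223463] [480.55322716 336.86340131 261.6275551 ] [ 0.887  0.309 -0.064  0.    -1.198 -2.46 ]
[ 298   73   28  117 2766] [312.2 128.3] ((311.7943115234375, 131.15594482421875), (116.13139343261719, 26.039472579956055), 88.66777801513672)
[ 78  90 129  25 595] [159.  105.8] ((141.80545043945312, 102.38716125488281), (18.339218139648438, 128.5616455078125), 86.42366790771484)
[ 75 215  18  59 719] [ 83.5 242.9] ((83.42874145507812, 244.00340270996094), (57.50627136230469, 15.886760711669922), 87.27368927001953)
[   25   259   582   141 35140] [314.8 358.3] ((315.5, 329.0), (581.0, 140.0), 0.0)
```

View pics/w3.png

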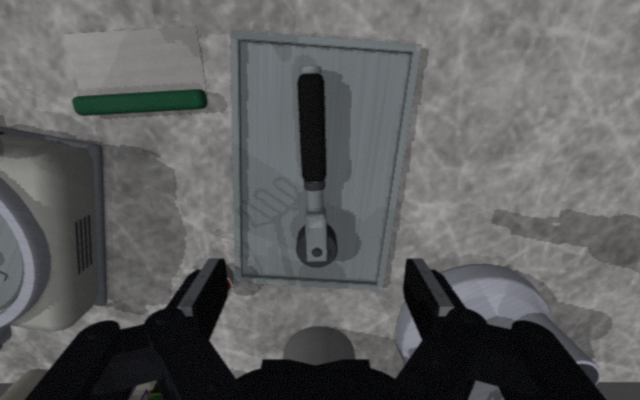

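The wrist view shows the black grip from (311,73) to (313,183) and the pivot screw at (317,253). The tray corners are near (235,37), (417,47), (381,285) and (241,281).

```bash
python3 - <<'E'
from h import *
w=np.load("w3.npy",allow_pickle=True).item()
g=cv2.cvtColor(w["color"],cv2.COLOR_BGR2GRAY)
pts=[]
for v in range(85,180,5):
    x=np.where(g[v,290:335]<45)[0]+290; pts.append([x.min()-.5,v,x.max()+.5])
pts=np.array(pts)
L=np.array([onz(w,a,v,22) for a,v,b in pts]); Rr=np.array([onz(w,b,v,22) for a,v,b in pts]); C=(L+Rr)/2
print("widths",np.round(Rr[:,1]-L[:,1],1)[::4]); m=np.polyfit(C[:,0],C[:,1],1); print("axis y=m x+c",m, "yaw",np.degrees(np.arctan(m[0])))
print("ends",onz(w,311,73,36),onz(w,313,183,36))
c=g[240:268,303:331]; print("screw"); S=np.argwhere(c<np.percentile(c,3)); 
c2=cv2.medianBlur(c,3); print(c2[4:22:1,4:24:1])
P=onz(w,317,253,43); print(P, np.polyval(m,P[0]))
print("tray",[onz(w,u,v,10).round() for u,v in [(235,37),(417,47),(381,285),(241,281)]])
E
```

```text
widths [29.  29.6 29.  28.4 29. ]
axis y=m x+c [3.18937070e-02 3.20527136e+02] yaw 1.8267555751779814
ends [380.28108936 333.89958418  36.        ] [501.59255063 335.31856005  36.        ]
screw
[[ 96 100 102 102 102 101 102 103 103 104 104 104 104 104 104 102 101  98
   90  68]
 [ 97 100 102 102 102 103 103 103 103 104 104 102 104 104 103 102 101  99
   88  68]
 [ 97 101 103 103 103 103 103 103 101  97  97  99 101 104 104 103 102  99
   90  68]
 [ 97 102 103 103 103 103 101  94  84  80  80  89  94 100 102 103 102 101
   92  71]
 [ 97 103 103 103 103  99  90  74  58  51  51  56  69  86  98 102 102 101
   95  71]
 [ 97 101 102 101  98  89  64  52  43  42  41  41  41  63  86  98 101 101
   95  76]
 [ 97 101 101  99  89  64  52  46  43  42  41  40  40  41  63  87  99 101
   97  82]
 [ 97 101 101  98  84  57  49  46  46  46  46  43  40  40  52  79  98 100
  100  84]
 [ 97 102 102  99  84  57  49  46  47  47  47  46  43  43  52  79  98 100
  100  84]
 [ 96 103 103 101  86  59  49  49  48  47  47  46  45  46  54  79  99 100
   99  81]
 [ 92 103 103 103  95  71  52  49  49  47  46  45  45  49  65  84 100 100
   99  79]
 [ 89 100 103 103  99  88  71  52  51  49  46  46  49  65  84  96 100 100
   96  74]
 [ 88  98 101 101 101  99  88  71  62  59  59  64  73  86  96 101 101 100
   93  74]
 [ 88  99 101 101 102 101 101  97  88  86  86  93  98 101 102 102 101  98
   92  74]
 [ 88  99 101 102 102 102 102 102 102 101 101 101 101 102 102 102 102  97
   92  74]
 [ 88  98 101 101 102 101 102 102 102 101 101 101 101 101 101 101  98  95
   90  73]
 [ 78  88  96  95  95  95  94  94  94  94  94  95  95  94  94  95  95  90
   73  58]
 [ 61  78  78  78  75  73  73  71  70  68  68  67  67  67  66  66  65  62
   58  49]]
[591.32195656 339.87958193  43.        ] 339.3865848707666
tray [array([342., 250.,  10.]), array([353., 451.,  10.]), array([662., 432.,  10.]), array([654., 232.,  10.])]
```

```bash
python3 - <<'E'
from h import *
print(read_state()["position"],rel([475.5,336.3,19],np.pi+.03))
E
```

```text
[480.55322716 336.86340131 261.6275551 ] (array([ 0.   ,  0.   , -0.032]), array([  5.1,  -0.6, 242.6]))
```

Call:
{"op": "carry_out", "data": {
  "motion": [
    [0,0,-0.03,5,-0.5,60,1],
    [0,0,-0.03,5,-0.5,120,1],
    [0,0,-0.03,5,-0.5,170,1],
    [0,0,-0.03,5,-0.5,200,1],
    [0,0,-0.03,5,-0.5,210,1]
  ]
}}

```text
clock: 4.08
position: [474.7, 336.2, 49.5]
ee_rot: [-0.014, 1.0, -0.001, -0.001]
contact_force: [0.2, 1.3, 1.5]
gripper_width: 85.2
grasp_force: 0.0
```

```bash
python3 - <<'E'
from h import *
for i in range(3): w=get_image("wrist")
print(read_state()["position"],rel([475.5,336.3,19],np.pi+.03))
E
```

```text
[475.82992899 337.86163641  52.07280426] (array([ 0.001,  0.001, -0.   ]), array([ 0.4, -1.6, 33.1]))
```

Call:
{"op": "carry_out", "data": {
  "motion": [
    [0,0,0,0,-1,20,1],
    [0,0,0,0,-1,30,1],
    [0,0,0,0,-1,32,1],
    [0,0,0,0,-1,32,0],
    [0,0,0,0,-1,32,-0.5]
  ]
}}

```text
clock: 4.85
position: [475.5, 337.1, 20.0]
ee_rot: [-0.015, 1.0, 0.001, 0.001]
contact_force: [0.6, 0.3, 1.1]
gripper_width: 51.7
grasp_force: 0.0
```

Call:
{"op": "carry_out", "data": {
  "motion": [
    [0,0,0,0,0,0,-1],
    [0,0,0,0,0,0,-1],
    [0,0,0,0,0,0,-1],
    [0,0,0,0,0,0,-1]
  ]
}}

```text
clock: 5.35
position: [475.4, 336.8, 19.9]
ee_rot: [-0.015, 1.0, 0.0, 0.0]
contact_force: [-0.9, -0.9, 5.8]
gripper_width: 29.2
grasp_force: 61.5
```

Call:
{"op": "carry_out", "data": {
  "motion": [
    [0,0,0,0,0,-15,-1],
    [0,0,0,0,0,-60,-1],
    [0,0,0,0,0,-110,-1],
    [0,0,0,0,0,-160,-1],
    [0,0,0,0,0,-210,-1]
  ]
}}

```text
clock: 5.98
position: [474.2, 336.1, 230.2]
ee_rot: [-0.015, 1.0, -0.0, -0.001]
contact_force: [0.6, 0.9, -4.7]
gripper_width: 29.5
grasp_force: 60.3
```

Call:
{"op": "carry_out", "data": {
  "motion": [
    [0,0,0,0,0,0,-1],
    [0,0,0,0,0,0,-1]
  ]
}}

```text
clock: 6.22
position: [473.9, 335.9, 227.8]
ee_rot: [-0.015, 1.0, -0.001, -0.002]
contact_force: [0.0, -0.2, -5.4]
gripper_width: 29.1
grasp_force: 60.5
```

```bash
python3 - <<'E'
from h import *
s=read_state(); w=get_image("wrist"); cv2.imwrite("pics/w4.png",w["color"]); np.save("w4.npy",w,allow_pickle=True)
print(s["position"],s["contact_force"],s["wrist_torque"],s["joints"].round(2),rel([469,-149.6,230],np.pi*1.25))
E
```

```text
[473.87992533 335.86895064 227.77851544] [ 0.03425835 -0.19605768 -5.44148725] [-0.00650974  0.05509523 -0.03388906] [ 0.89  0.32 -0.13 -0.   -1.12 -2.44] (array([-0.001, -0.005, -0.756]), array([  19. , -484.9,   -1.6]))
```

View pics/w4.png

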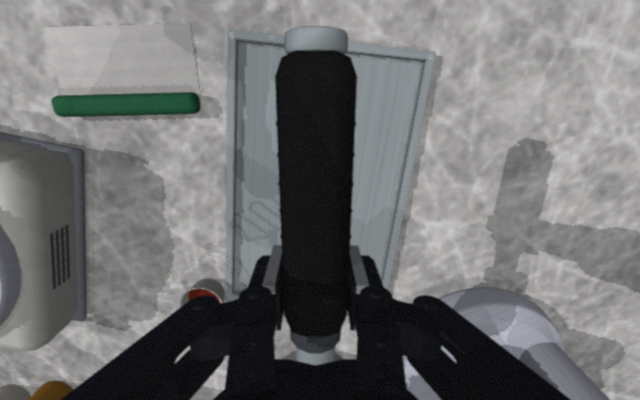

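The wrench is held straight in the pads. The gripper hides the head.

Call:
{"op": "carry_out", "data": {
  "motion": [
    [0,0,-0.05,3,-50,0,-1],
    [0,0,-0.14,6,-105,0,-1],
    [0,0,-0.24,8,-160,0,-1],
    [0,0,-0.34,10,-215,0,-1],
    [0,0,-0.44,12,-270,0,-1]
  ]
}}

```text
clock: 6.9
position: [469.8, 64.4, 227.3]
ee_rot: [-0.234, 0.972, -0.0, -0.002]
contact_force: [0.1, -0.0, -4.6]
gripper_width: 28.7
grasp_force: 60.7
```

```bash
python3 - <<'E'
from h import *
print(read_state()["position"],rel([469,-149.6,230],np.pi*1.25))
E
```

```text
[469.82484865  64.37489848 227.29560739] (array([ 0.001, -0.004, -0.312]), array([  98.3, -190.1,   -2.3]))
```

Call:
{"op": "carry_out", "data": {
  "motion": [
    [0,0,-0.08,25,-48,0,-1],
    [0,0,-0.16,50,-97,0,-1],
    [0,0,-0.24,75,-145,-2,-1],
    [0,0,-0.31,98,-190,-2,-1],
    [0,0,-0.31,98,-190,-2,-1]
  ]
}}

```text
clock: 7.52
position: [468.3, -150.1, 229.0]
ee_rot: [-0.378, 0.926, 0.001, -0.002]
contact_force: [1.0, 1.0, -5.0]
gripper_width: 29.2
grasp_force: 61.0
```

```bash
python3 - <<'E'
from h import *
for i in range(6): get_image("wrist") if i<5 else 0
s=get_image("scene"); d=get_image("side"); w=get_image("wrist"); st=read_state(); T=R.from_quat(st["ee_rot"])
np.save("n.npy",{"s":s,"d":d,"w":w},allow_pickle=True)
print(st["position"],T.as_rotvec(),T.apply([1,0,0]),rel([469,-149.6,230],np.pi*1.25))
o=np.zeros((600,800,3),np.uint8)
o[:300,:400]=cv2.resize(s["color"][125:215,260:380],(400,300),interpolation=2); o[:300,400:]=cv2.resize(d["color"][125:230,280:420],(400,300),interpolation=2)
o[300:,:400]=cv2.resize(w["color"][100:400,120:520],(400,300))
cv2.imwrite("pics/n1.png",o)
E
```

```text
[ 469.93364915 -146.39540301  231.17064804] [ 1.19654975e+00 -2.90457938e+00 -2.78912661e-04] [-7.09832585e-01 -7.04370418e-01  1.22445312e-04] (array([ 0.   , -0.   , -0.004]), array([ 2.9, -1.6,  1.2]))
```

View pics/n1.png

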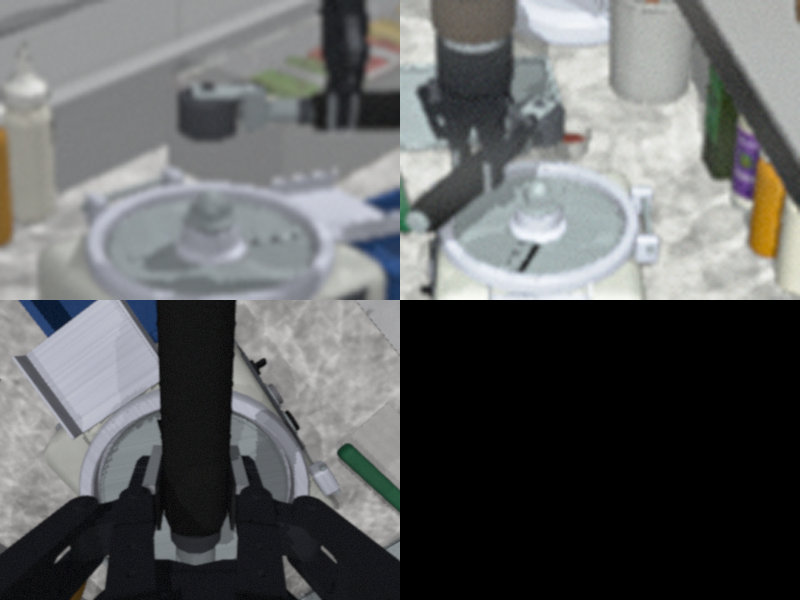

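The head is visible in both fixed views. In scene it is centred at column ≈322.4 and the nut cap at ≈322. I'll check these against the projections.

```bash
python3 - <<'E'
from h import *
n=np.load("n.npy",allow_pickle=True).item(); s,d=n["s"],n["d"]
S=np.array([469.9,-146.4,213])+114.8*np.array([.7098,.7044,0]); N=np.array([550.4,-68.3,0]); print("sock",S)
for nm,im in (("s",s),("d",d)):
    print(nm,"head mid pred",proj(im,S+[0,0,18]),"pivot",proj(im,S+[0,0,41]),"cap pred",proj(im,N+[0,0,147]),"flange",proj(im,N+[0,0,128]))
def blob(im,box,lo):
    x0,y0,x1,y1=box; g=cv2.cvtColor(im["color"],cv2.COLOR_BGR2GRAY)[y0:y1,x0:x1]
    return g
g=blob(s,(308,146,340,172),0); print(g[::2])
g=blob(s,(308,178,344,206),0); print(g[::3])
E
```

```text
sock [551.38504 -65.53488 213.     ]
s head mid pred [321.3877942 158.0313617] pivot [321.48376924 150.67886051] cap pred [321.90912134 183.56897522] flange [321.82994761 189.16112426]
d head mid pred [328.38467653 166.72159526] pivot [328.40697362 160.38684556] cap pred [328.18021984 189.44458052] flange [328.16414212 194.26885366]
[[124 125 124 120 119 122 130 138 144 146 153 150 143 135 131 130 129 130
  131 135 136 139 141 143 145 146 146 145 143 142 138 136]
 [126 125 127 126 127 139 146 145 139 134 133 130 127 126 126 127 129 129
  129 128 127 126 126 126 128 130 130 125 120 120 123 127]
 [126 125 124 125 125 127 129 129 126 135 145 135 111  86  80  93 120 140
  143 144 141 135 131 130 128 129 136 132 118 106 107 110]
 [125 124 122 123 119 104  90  82  74 101 138 146 132 121 118 123 140 155
  163 162 162 161 160 153 145 139 141 141 136 128 123 113]
 [125 125 123 123 113  85  66  71  69  79 100 112 118 118 117 116 115 116
  116 114 114 114 108 102 104 110 117 117 118 119 119 127]
 [124 124 124 122 115  84  60  57  61  65  68  70  72  72  72  71  70  65
   64  61  59  56  59  76 
[... 1755 characters left out ...]
 115 113 114 121 125 127 132
  135 135 133 147 158 158 154 152 150 148 150 152 154 154 155 153 152 153]
 [157 157 155 151 148 144 132 130 133 135 139 142 141 137 134 133 134 137
  145 147 147 149 154 160 159 150 148 142 131 138 149 153 146 129 114 126]
 [128 122 116 117 126 141 148 146 142 141 142 140 141 140 139 140 138 136
  139 144 152 166 186 203 202 182 155 140 136 139 139 141 143 142 143 143]
 [112 113 115 115 116 122 130 140 146 153 155 156 156 154 153 155 161 167
  168 175 181 184 182 173 159 150 148 148 145 144 142 143 143 143 142 142]
 [118 117 117 118 119 118 117 117 122 128 131 137 147 151 154 154 152 150
  147 147 148 147 148 149 150 152 153 157 159 159 157 156 154 152 150 150]]
```

Call:
{"op": "carry_out", "data": {
  "motion": [
    [0,0,0,1,-0.5,15,-1],
    [0,0,0,2,-1,30,-1],
    [0,0,0,3,-1.5,45,-1],
    [0,0,0,3,-1.5,52,-1],
    [0,0,0,3,-1.5,52,-1]
  ]
}}

```text
clock: 8.55
position: [468.4, -150.6, 178.4]
ee_rot: [-0.38, 0.925, 0.0, -0.001]
contact_force: [0.1, 0.4, -3.6]
gripper_width: 28.8
grasp_force: 61.0
```

```bash
python3 - <<'E'
from h import *
for i in range(6):
    get_image("side"); print(read_state()["position"].round(2),read_state()["joint_vel"].round(3)[:3])
print(rel([469.2,-149.5,178],np.pi*1.25))
E
```

```text
[ 468.86 -150.59  179.09] [-0.001 -0.012  0.015]
[ 469.17 -150.58  179.53] [-0.001 -0.007  0.009]
[ 469.26 -150.56  179.74] [-0.002 -0.006  0.002]
[ 469.23 -150.54  179.82] [-0.001 -0.002  0.   ]
[ 469.16 -150.54  179.81] [ 0.001  0.    -0.003]
[ 469.07 -150.53  179.77] [ 0.001 -0.    -0.003]
(array([-0.001,  0.001, -0.006]), array([-0.8,  0.6,  1.8]))
```

Call:
{"op": "carry_out", "data": {
  "motion": [
    [0,0,-0.005,-0.8,0.6,8,-1],
    [0,0,-0.005,-0.8,0.6,16,-1],
    [0,0,-0.005,-0.8,0.6,21,-1],
    [0,0,-0.005,-0.8,0.6,24,-1],
    [0,0,-0.005,-0.8,0.6,27,-1]
  ]
}}

```text
clock: 9.48
position: [468.8, -149.7, 152.1]
ee_rot: [-0.382, 0.924, -0.0, -0.0]
contact_force: [-0.7, -1.4, -3.1]
gripper_width: 29.0
grasp_force: 61.1
```

Call:
{"op": "carry_out", "data": {
  "motion": [
    [0,0,0,0,0,2,-1],
    [0,0,0,0,0,4,-1],
    [0,0,0,0,0,6,-1],
    [0,0,0,0,0,7,-1],
    [0,0,0,0,0,7,-1]
  ]
}}

```text
clock: 10.1
position: [468.8, -149.7, 145.5]
ee_rot: [-0.382, 0.924, -0.0, -0.0]
contact_force: [-3.1, -3.4, -1.7]
gripper_width: 29.3
grasp_force: 61.4
```

```bash
python3 - <<'E'
from h import *
get_image("side");get_image("side"); s=read_state(); print(s["position"],s["contact_force"],s["wrist_torque"],R.from_quat(s["ee_rot"]).apply([1,0,0]))
E
```

```text
[ 468.74504748 -149.7161872   145.43883131] [-2.88207841 -3.68207261 -1.08417037] [-0.89567047  0.69322351  0.01333947] [-7.07580749e-01 -7.06632412e-01  3.43413666e-04]
```

The socket is seated: its underside is at about 127.5 mm and the nut carries some of the load. I'll start the arc now, with +y and +turn about tool z being clockwise.

Call:
{"op": "carry_out", "data": {
  "motion": [
    [0,0,0.05,0.6,5.7,0.5,-1],
    [0,0,0.1,0.2,11.5,0.5,-1],
    [0,0,0.15,-0.5,17.2,0.5,-1],
    [0,0,0.2,-1.5,22.8,0.5,-1],
    [0,0,0.25,-2.8,28.4,0.5,-1]
  ]
}}

```text
clock: 10.82
position: [450.5, -128.0, 145.2]
ee_rot: [-0.264, 0.965, -0.001, -0.0]
contact_force: [-3.9, -5.2, -0.1]
gripper_width: 29.3
grasp_force: 61.4
```

```bash
cat >> h.py <<'E'
def rep(C=(549.6,-69)):
    s=read_state(); T=R.from_quat(s["ee_rot"]); f=T.inv().apply(s["contact_force"]); d=s["position"][:2]-C; x=T.apply([1,0,0])
    print("t",s["clock"],"tool F",f.round(1),"Mz",round(s["wrist_torque"][2],2),"r",np.linalg.norm(d).round(1),"posang",round(np.degrees(np.arctan2(d[1],d[0]))%360,2),"yaw",round(np.degrees(np.arctan2(x[1],x[0]))%360,2),"z",s["position"][2].round(1),"tilt",x[2].round(4))
E
python3 -c "
from h import *
rep()"
```

```text
t 10.825 tool F [ 6.  -2.5  0.2] Mz 0.24 r 115.3 posang 210.75 yaw 210.61 z 145.2 tilt 0.0009
```

Call:
{"op": "carry_out", "data": {
  "motion": [
    [0,0,0.04,1,4.6,0.2,-1],
    [0,0,0.08,0.7,9.2,0.2,-1],
    [0,0,0.12,0.3,13.8,0.2,-1],
    [0,0,0.16,-0.3,18.3,0.2,-1],
    [0,0,0.2,-1.2,22.8,0.2,-1]
  ]
}}

```text
clock: 11.45
position: [440.8, -107.3, 145.1]
ee_rot: [-0.167, 0.986, -0.0, 0.001]
contact_force: [-2.7, -3.9, -0.7]
gripper_width: 29.5
grasp_force: 61.2
```

```bash
python3 -c "
from h import *
rep()"
```

```text
t 11.45 tool F [ 3.8 -2.8  0.7] Mz 0.19 r 115.3 posang 199.38 yaw 199.19 z 145.1 tilt -0.0013
```

Call:
{"op": "carry_out", "data": {
  "motion": [
    [0,0,0.02,0.5,2.3,0,-1],
    [0,0,0.04,0.5,4.6,0,-1],
    [0,0,0.06,0.4,6.9,0,-1],
    [0,0,0.08,0.2,9.2,0,-1],
    [0,0,0.1,0,11.5,0,-1]
  ]
}}

```text
clock: 12.08
position: [437.4, -96.2, 144.9]
ee_rot: [-0.117, 0.993, -0.0, 0.001]
contact_force: [2.0, -3.7, -1.0]
gripper_width: 28.8
grasp_force: 61.2
```

```bash
python3 -c "
from h import *
rep()"
```

```text
t 12.075 tool F [-1.1 -4.1  1. ] Mz 0.07 r 115.5 posang 193.6 yaw 193.39 z 144.9 tilt -0.0021
```

Call:
{"op": "carry_out", "data": {
  "motion": [
    [0,0,0.02,0,2.3,0,-1],
    [0,0,0.04,-0.1,4.6,0,-1],
    [0,0,0.06,-0.2,6.9,0,-1],
    [0,0,0.08,-0.4,9.2,0,-1]
  ]
}}

```text
clock: 12.58
position: [435.5, -87.1, 144.9]
ee_rot: [-0.077, 0.997, -0.0, 0.001]
contact_force: [4.8, -3.9, -1.4]
gripper_width: 29.3
grasp_force: 61.2
```

```bash
python3 -c "
from h import *
rep()"
```

```text
t 12.575 tool F [-4.1 -4.6  1.4] Mz 0.15 r 115.5 posang 189.02 yaw 188.81 z 144.9 tilt -0.0019
```

Call:
{"op": "carry_out", "data": {
  "motion": [
    [0,0,0.02,-0.5,2.3,0,-1],
    [0,0,0.04,-0.7,4.6,0,-1],
    [0,0,0.06,-0.9,6.9,0,-1]
  ]
}}

```text
clock: 12.95
position: [434.7, -80.3, 144.8]
ee_rot: [-0.047, 0.999, -0.0, 0.0]
contact_force: [2.3, -3.4, 0.4]
gripper_width: 29.3
grasp_force: 61.4
```

```bash
python3 -c "
from h import *
rep()"
```

```text
t 12.95 tool F [-1.9 -3.6 -0.4] Mz 0.14 r 115.4 posang 185.6 yaw 185.36 z 144.8 tilt -0.0005
```

Torque is 0.55 N m, so it is still only drag.

Call:
{"op": "carry_out", "data": {
  "motion": [
    [0,0,0.02,-0.2,2.3,0,-1],
    [0,0,0.04,-0.3,4.6,0,-1],
    [0,0,0.06,-0.5,6.9,0,-1],
    [0,0,0.08,-0.7,9.2,0,-1]
  ]
}}

```text
clock: 13.45
position: [434.2, -71.1, 144.6]
ee_rot: [-0.007, 1.0, -0.0, -0.0]
contact_force: [1.4, -3.7, 1.3]
gripper_width: 29.1
grasp_force: 61.6
```

```bash
python3 -c "
from h import *
rep()"
```

```text
t 13.45 tool F [-1.3 -3.7 -1.3] Mz 0.08 r 115.4 posang 181.03 yaw 180.77 z 144.6 tilt 0.0003
```

Call:
{"op": "carry_out", "data": {
  "motion": [
    [0,0,0.02,-0.2,2.3,0,-1],
    [0,0,0.04,-0.3,4.6,0,-1],
    [0,0,0.06,-0.4,6.9,0,-1],
    [0,0,0.08,-0.6,9.2,0,-1]
  ]
}}

```text
clock: 13.95
position: [434.5, -61.9, 144.5]
ee_rot: [0.033, 0.999, -0.0, -0.0]
contact_force: [0.7, -4.4, 2.9]
gripper_width: 29.2
grasp_force: 61.8
```

```bash
python3 -c "
from h import *
rep()"
```

```text
t 13.95 tool F [-1.  -4.3 -2.9] Mz 0.14 r 115.3 posang 176.45 yaw 176.18 z 144.5 tilt 0.0008
```

Call:
{"op": "carry_out", "data": {
  "motion": [
    [0,0,0.02,-0.1,2.3,-0.2,-1],
    [0,0,0.04,-0.2,4.6,-0.2,-1],
    [0,0,0.06,-0.3,6.9,-0.2,-1]
  ]
}}

```text
clock: 14.32
position: [435.2, -55.1, 144.6]
ee_rot: [0.063, 0.998, -0.0, -0.001]
contact_force: [-1.9, -5.4, 2.1]
gripper_width: 28.9
grasp_force: 61.9
```

```bash
python3 -c "
from h import *
rep()"
```

```text
t 14.325 tool F [ 1.2 -5.6 -2.1] Mz 0.22 r 115.3 posang 173.07 yaw 172.77 z 144.6 tilt 0.0011
```

Torque is now 0.86 N m, so the nut is on the ramp. I'll use smaller steps.

Call:
{"op": "carry_out", "data": {
  "motion": [
    [0,0,0.02,-0.1,2.3,0,-1],
    [0,0,0.04,-0.2,4.6,0,-1],
    [0,0,0.05,-0.3,5.8,0,-1]
  ]
}}

```text
clock: 14.7
position: [436.0, -49.6, 144.6]
ee_rot: [0.087, 0.996, -0.001, -0.001]
contact_force: [-2.1, -6.4, 2.7]
gripper_width: 29.3
grasp_force: 61.9
```

```bash
python3 -c "
from h import *
rep()"
```

```text
t 14.7 tool F [ 0.9 -6.7 -2.7] Mz 0.31 r 115.2 posang 170.31 yaw 169.96 z 144.6 tilt 0.0015
```

Call:
{"op": "carry_out", "data": {
  "motion": [
    [0,0,0.015,0,1.7,0,-1],
    [0,0,0.03,-0.1,3.5,0,-1],
    [0,0,0.045,-0.2,5.2,0,-1]
  ]
}}

```text
clock: 15.08
position: [436.8, -44.8, 144.3]
ee_rot: [0.11, 0.994, -0.001, -0.001]
contact_force: [0.1, -6.7, 1.4]
gripper_width: 28.9
grasp_force: 61.7
```

```bash
python3 -c "
from h import *
rep()"
```

```text
t 15.075 tool F [-1.5 -6.6 -1.4] Mz 0.5 r 115.4 posang 167.9 yaw 167.39 z 144.3 tilt 0.0022
```

Call:
{"op": "carry_out", "data": {
  "motion": [
    [0,0,0.015,0,1.7,0,-1],
    [0,0,0.03,0,3.5,0,-1]
  ]
}}

```text
clock: 15.32
position: [437.6, -41.5, 144.3]
ee_rot: [0.124, 0.992, -0.001, -0.001]
contact_force: [-0.6, -8.5, 0.3]
gripper_width: 29.1
grasp_force: 61.8
```

```bash
python3 -c "
from h import *
rep()"
```

```text
t 15.325 tool F [-1.5 -8.4 -0.3] Mz 0.6 r 115.3 posang 166.23 yaw 165.7 z 144.3 tilt 0.0022
```

Torque is 1.57 N m, so the click is due. I'll go one small step at a time.

Call:
{"op": "carry_out", "data": {
  "motion": [
    [0,0,0.015,0,1.7,0,-1],
    [0,0,0.015,0,1.7,0,-1]
  ]
}}

```text
clock: 15.58
position: [438.0, -40.0, 144.3]
ee_rot: [0.132, 0.991, -0.001, -0.001]
contact_force: [-1.6, -8.0, 1.8]
gripper_width: 29.0
grasp_force: 61.8
```

```bash
python3 -c "
from h import *
rep()"
```

```text
t 15.575 tool F [-0.5 -8.2 -1.8] Mz 0.54 r 115.3 posang 165.41 yaw 164.87 z 144.3 tilt 0.0022
```

Call:
{"op": "carry_out", "data": {
  "motion": [
    [0,0,0.015,0,1.7,0,-1],
    [0,0,0.015,0,1.7,0,-1]
  ]
}}

```text
clock: 15.82
position: [438.5, -38.2, 144.3]
ee_rot: [0.139, 0.99, -0.001, -0.001]
contact_force: [-0.4, -7.3, 1.9]
gripper_width: 28.7
grasp_force: 61.8
```

```bash
python3 -c "
from h import *
rep()"
```

```text
t 15.825 tool F [-1.6 -7.2 -1.9] Mz 0.5 r 115.3 posang 164.52 yaw 163.99 z 144.3 tilt 0.0022
```

Torque has fallen to 1.33 N m, so the wrench has broken over by about 0.025 to 0.03 rad. One more small step clears the 0.03 rad threshold.

Call:
{"op": "carry_out", "data": {
  "motion": [
    [0,0,0.015,0,1.7,0,-1],
    [0,0,0.02,0,2.3,0,-1],
    [0,0,0.02,0,2.3,0,-1]
  ]
}}

```text
clock: 16.2
position: [439.1, -35.9, 144.3]
ee_rot: [0.149, 0.989, -0.001, -0.001]
contact_force: [-1.0, -7.7, 0.3]
gripper_width: 28.8
grasp_force: 61.7
```

```bash
python3 -c "
from h import *
rep()"
```

```text
t 16.2 tool F [-1.3 -7.6 -0.3] Mz 0.39 r 115.3 posang 163.33 yaw 162.82 z 144.3 tilt 0.002
```

Call:
{"op": "carry_out", "data": {
  "motion": [
    [0,0,0.01,0,1.2,0,-1],
    [0,0,0.02,0,2.3,0,-1],
    [0,0,0.02,0,2.3,0,-1]
  ]
}}

```text
clock: 16.58
position: [439.9, -33.6, 144.3]
ee_rot: [0.159, 0.987, -0.001, -0.001]
contact_force: [0.4, -7.4, 1.6]
gripper_width: 29.1
grasp_force: 61.7
```

```bash
python3 -c "
from h import *
rep()"
```

```text
t 16.575 tool F [-2.7 -6.9 -1.6] Mz 0.34 r 115.3 posang 162.14 yaw 161.65 z 144.3 tilt 0.0019
```

Torque is 1.13 N m, about 0.055 rad past the click, so I'm stopping here. I'll swing back to unload the wrench and centre the play before lifting.

Call:
{"op": "carry_out", "data": {
  "motion": [
    [0,0,-0.03,0,-3.5,0,-1],
    [0,0,-0.06,-0.2,-6.9,0,-1],
    [0,0,-0.09,-0.4,-10.4,0,-1],
    [0,0,-0.11,-0.6,-12.7,0,-1],
    [0,0,-0.11,-0.6,-12.7,0,-1]
  ]
}}

```text
clock: 17.2
position: [436.7, -45.4, 144.4]
ee_rot: [0.106, 0.994, 0.0, -0.001]
contact_force: [-0.0, -4.5, -1.0]
gripper_width: 29.0
grasp_force: 61.6
```

```bash
python3 -c "
from h import *
rep()"
```

```text
t 17.2 tool F [-0.9 -4.4  1. ] Mz -0.18 r 115.3 posang 168.21 yaw 167.87 z 144.4 tilt 0.0013
```

Call:
{"op": "carry_out", "data": {
  "motion": [
    [0,0,-0.02,-0.1,-2.3,0,-1],
    [0,0,-0.04,-0.2,-4.6,0,-1],
    [0,0,-0.04,-0.2,-5,0,-1]
  ]
}}

```text
clock: 17.58
position: [435.9, -50.1, 144.5]
ee_rot: [0.085, 0.996, 0.0, -0.0]
contact_force: [-2.3, -0.2, -1.0]
gripper_width: 29.0
grasp_force: 61.5
```

```bash
python3 -c "
from h import *
rep()"
```

```text
t 17.575 tool F [ 2.3 -0.6  1. ] Mz -0.06 r 115.2 posang 170.57 yaw 170.26 z 144.5 tilt 0.001
```

Free. I'll lift slowly.

Call:
{"op": "carry_out", "data": {
  "motion": [
    [0,0,0,0.3,0,-4,-1],
    [0,0,0,0.3,0,-9,-1],
    [0,0,0,0.3,0,-15,-1],
    [0,0,0,0.3,0,-22,-1],
    [0,0,0,0.3,0,-32,-1]
  ]
}}

```text
clock: 18.2
position: [435.9, -50.2, 177.2]
ee_rot: [0.085, 0.996, 0.0, -0.0]
contact_force: [0.2, -0.3, -3.5]
gripper_width: 28.9
grasp_force: 61.0
```

```bash
python3 -c "
from h import *
rep()"
```

```text
t 18.2 tool F [-0.3 -0.2  3.5] Mz -0.06 r 115.3 posang 170.61 yaw 170.26 z 177.2 tilt 0.0005
```

Call:
{"op": "carry_out", "data": {
  "motion": [
    [0,0,0,0,0,-30,-1],
    [0,0,0,0,0,-53,-1],
    [0,0,0,0,0,-53,-1]
  ]
}}

```text
clock: 18.58
position: [437.3, -50.0, 231.8]
ee_rot: [0.085, 0.996, 0.001, 0.003]
contact_force: [0.3, -0.7, -3.9]
gripper_width: 29.0
grasp_force: 61.2
```

```bash
python3 - <<'E'
from h import *
rep(); s=get_image("scene"); d=get_image("side"); print(rel([477,337.5,230],np.pi+.03))
o=np.zeros((300,800,3),np.uint8)
o[:300,:400]=cv2.resize(s["color"][125:215,260:380],(400,300),interpolation=2); o[:300,400:]=cv2.resize(d["color"][125:230,280:420],(400,300),interpolation=2)
cv2.imwrite("pics/n2.png",o)
E
```

```text
t 18.575 tool F [-0.4 -0.6  3.9] Mz 0.04 r 113.9 posang 170.4 yaw 170.26 z 231.8 tilt -0.005
(array([ 0.   , -0.001, -0.201]), array([ 24.8, 389.2,  -0.7]))
```

View pics/n2.png

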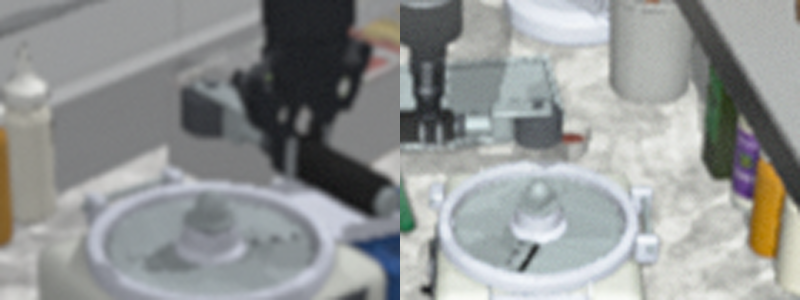

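The wrench is off the nut and level in both views, and the nut's shading shows it has turned. I'm carrying it back to the tray.

Call:
{"op": "carry_out", "data": {
  "motion": [
    [0,0,-0.03,3.5,55,0,-1],
    [0,0,-0.07,7,110,0,-1],
    [0,0,-0.11,10.5,165,0,-1],
    [0,0,-0.16,14,220,0,-1],
    [0,0,-0.2,17.5,275,0,-1]
  ]
}}

```text
clock: 19.3
position: [464.6, 225.1, 228.1]
ee_rot: [-0.016, 1.0, -0.001, -0.001]
contact_force: [1.3, -0.9, -3.8]
gripper_width: 28.9
grasp_force: 61.2
```

```bash
python3 -c "
from h import *
print(rel([477,337.5,230],np.pi+.03))"
```

```text
(array([-0.002, -0.003,  0.001]), array([-15.9, 112. ,  -2.1]))
```

Call:
{"op": "carry_out", "data": {
  "motion": [
    [0,0,0,-7,50,0,-1],
    [0,0,0,-14,95,0,-1],
    [0,0,0,-16,112,0,-1],
    [0,0,0,-16,112,0,-1],
    [0,0,0,-16,112,0,-1]
  ]
}}

```text
clock: 19.92
position: [477.6, 334.9, 228.9]
ee_rot: [-0.015, 1.0, -0.001, -0.001]
contact_force: [-1.0, 0.8, -3.7]
gripper_width: 29.5
grasp_force: 61.4
```

Call:
{"op": "carry_out", "data": {
  "motion": [
    [0,0,0,0,0,50,-1],
    [0,0,0,0,0,100,-1],
    [0,0,0,0,0,145,-1],
    [0,0,0,0,0,175,-1],
    [0,0,0,0,0,185,-1]
  ]
}}

```text
clock: 20.55
position: [477.4, 334.0, 43.1]
ee_rot: [-0.014, 1.0, -0.002, -0.001]
contact_force: [-0.4, 0.6, -3.4]
gripper_width: 29.3
grasp_force: 61.2
```

```bash
python3 -c "
from h import *
for i in range(4): get_image('side')
rep(); print(rel([477,337.5,20],np.pi+.03),read_state()['position'])"
```

```text
t 20.75 tool F [-0.1  0.6  4.2] Mz 0.02 r 411.7 posang 99.87 yaw 181.71 z 46.4 tilt -0.0022
(array([ 0.002,  0.002, -0.   ]), array([ 2.1,  0.9, 26.3])) [479.05107232 336.60473384  46.35004282]
```

Call:
{"op": "carry_out", "data": {
  "motion": [
    [0,0,0,0,0,12,-1],
    [0,0,0,0,0,20,-1],
    [0,0,0,0,0,23,-1],
    [0,0,0,0,0,25,-1],
    [0,0,0,0,0,26,-1]
  ]
}}

```text
clock: 21.38
position: [478.0, 336.0, 19.9]
ee_rot: [-0.015, 1.0, -0.0, -0.0]
contact_force: [-3.4, -1.9, 7.7]
gripper_width: 29.2
grasp_force: 63.0
```

```bash
python3 -c "
from h import *
rep()"
```

```text
t 21.375 tool F [ 3.4 -1.8 -7.7] Mz -0.0 r 411.3 posang 100.03 yaw 181.74 z 19.9 tilt 0.0003
```

It's down on the tray floor. I'll open the gripper and withdraw upward.

Call:
{"op": "carry_out", "data": {
  "motion": [
    [0,0,0,0,0,0,-0.2],
    [0,0,0,0,0,0,0.3],
    [0,0,0,0,0,-1,0.8],
    [0,0,0,0,0,-2,1],
    [0,0,0,0,0,-3,1]
  ]
}}

```text
clock: 22.0
position: [478.2, 336.2, 21.8]
ee_rot: [-0.015, 1.0, 0.0, 0.0]
contact_force: [-0.6, 0.8, 0.1]
gripper_width: 85.3
grasp_force: 0.0
```

Call:
{"op": "carry_out", "data": {
  "motion": [
    [0,0,0,0,0,-20,1],
    [0,0,0,0,0,-70,1],
    [0,0,0,0,0,-130,1],
    [0,0,0,0,0,-190,1],
    [0,0,0,0,0,-240,1]
  ]
}}

```text
clock: 22.62
position: [478.2, 336.1, 264.7]
ee_rot: [-0.015, 1.0, 0.001, 0.001]
contact_force: [0.5, 0.4, -0.5]
gripper_width: 85.6
grasp_force: 0.0
```

Call:
{"op": "carry_out", "data": {
  "motion": [
    [0,0,0,0,0,0,1],
    [0,0,0,0,0,0,1],
    [0,0,0,0,0,0,1]
  ]
}}

```text
clock: 23.0
position: [477.5, 335.6, 260.0]
ee_rot: [-0.015, 1.0, -0.001, -0.001]
contact_force: [-0.4, -1.0, 0.1]
gripper_width: 85.4
grasp_force: 0.0
```

```bash
python3 - <<'E'
from h import *
for i in range(4): w=get_image("wrist")
cv2.imwrite("pics/w5.png",w["color"]); s=get_image("scene"); g=cv2.cvtColor(w["color"],cv2.COLOR_BGR2GRAY)
print(read_state()["position"],read_state()["contact_force"])
n,l,st,c=cv2.connectedComponentsWithStats((g<45).astype(np.uint8))
for i in range(1,n):
    if 100<st[i,4]<5000: print(st[i],c[i].round(1), onz(w,*c[i],36).round())
E
```

```text
[478.01311964 336.06426856 260.98834902] [ 0.55282008 -0.62246764  0.43782423]
[ 303   79   26  116 2744] [315.8 133.8] [441. 336.  36.]
[ 80  89 130  21 648] [159.5 102.8] [412. 165.  36.]
[ 72 211  17  59 737] [ 80.6 238.9] [580.  44.  36.]
[327 229  10  37 241] [330.4 247.1] [582. 359.  36.]
```

View pics/w5.png

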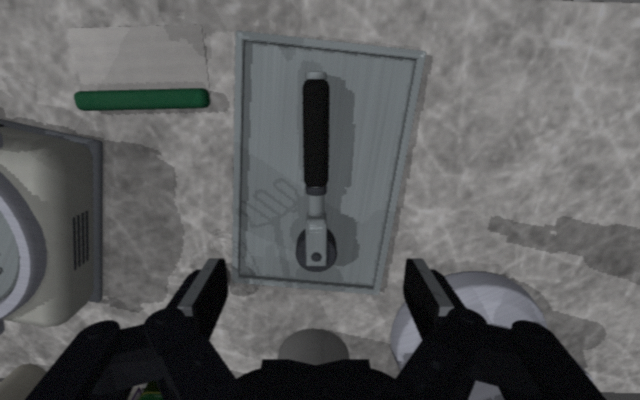

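The wrench lies straight and flat inside the tray, with its screw at (316,257) and grip at (316,134). The scraper and the rest of the worktop in view look unmoved.

```bash
python3 -c "
from bench import *
print(job_done())"
```

```text
the job is handed in; nothing more can be done
None
```

The nut is tightened to the click (felt as the torque falling from about 1.5 to 1.1 N m, roughly 0.055 rad past break-over). The wrench is back flat and socket down in the tray, and the job was handed in at about 23 s; no verdict came back.

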